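# Set a die under the bench magnifier

## Task

The small cutting die is to be checked for nicks. Stand it upright in the middle of the round black pad at the foot of the bench magnifier, with the magnifier swung over it: the lens centred above the die and tilted level. Do not disturb the red thread spool, the roll of black tape or the wax block that lie round the magnifier.

Things in the scene. Friction and masses are not known exactly. Their poses are not given: they have to be found in the camera images.
- magnifier: bench magnifier stand, fixed to the bench: white round foot (radius 68 mm, 20 mm high) with a steel post. Origin at bench level on the vertical swivel axis (post centre); its own -x axis points from the post towards the black pad. The arm, a steel tube, leaves a white hub at the top of the post (top at 198 mm) and runs level at a height of 170 mm for 160 mm to the tilt hinge, which carries the lens head
- pad_centre (a point): centre of the upper face of the round black rubber pad (radius 42 mm, thin yellow ring of radius 34 mm drawn on it), 223 mm from the post axis, joined to the foot by a flat steel tongue 3 mm thick; the face is 5 mm above the bench
- magnifier_swivel (a joint): swing of the arm about the post, rad, range -0.5 to 1.4. At 0 the arm lies straight over the pad (along the stand's own -x); positive values are turned clockwise from above, with the arm left of the pad as the robot sees it. Stiff (0.3 N m friction), stays where it is left
- magnifier_tilt (a joint): tilt of the lens head about the horizontal hinge at the arm's end (160 mm from the post axis, 170 mm above the bench, hinge line square to the arm), rad, range -0.6 to 1.2. At 0 the lens is level and the head continues straight along the arm; positive values raise the knob end. Stiff (0.3 N m friction), stays where it is left
- lens_centre (a point): centre of the round glass lens in its white rim (rim radius 52 mm, 20 mm thick), 63 mm from the tilt hinge; its z axis is the lens's normal (straight up at tilt 0), its -x axis points from the hinge to the knob. At tilt 0 it is 223 mm from the post axis and, at swivel 0, over the pad centre
- knob (a point): centre of the red ball knob (diameter 24 mm) on a thin stem at the free end of the lens head, 145 mm from the tilt hinge, 30 mm outside the rim; free on both sides, so that it can be pinched from above across the head, with the fingers closing parallel to the hinge line; the ball then turns between the pads as the head tilts
- small_die: small oval grey steel strip die standing on the bench, 28 mm (its x) by 41 mm (its y) by 30 mm high, 60 g; hollow ring, to be pinched from above on the outside across its 28 mm; origin at the centre of its underside, z up
- spool: red thread spool beside the magnifier (another, by the right-hand end of the bench, is part of the room), standing on the bench, diameter 38 mm, 49 mm high; origin at the centre of its underside; leave alone
- black_tape: roll of black tape on the other side of the magnifier (another, far right, is part of the room), lying flat, diameter 58 mm, 19 mm high; origin at the centre of its underside; leave alone
- wax: pale wax block, 34 x 62 x 24 mm; origin at the centre of its underside; leave alone
Not all that is in view belongs to the job. Of the things that look like the small_die, the middle-sized one is meant.

How it is judged:
At the end, for the whole second after the job is handed in: The small die stands upright (within 0.12 rad) and at rest on the black pad, its centre within 20 mm of the pad's centre; the lens is at rest with its centre within 18 mm, seen from above, of the die's centre, and level within 0.09 rad (5 degrees) (horizontal distance between small_die and pad_centre below 0.02 m and z of small_die in the frame of pad_centre below 0.004 m and angle between small_die's own z axis and vertical below 0.12 rad and horizontal distance between lens_centre and small_die below 0.018 m and angle between lens_centre's own z axis and vertical below 0.09 rad and linear speed of small_die below 0.02 m/s and velocity of joint magnifier_swivel between -0.05 and 0.05 rad/s and velocity of joint magnifier_tilt between -0.05 and 0.05 rad/s); the robot touches nothing.
It fails at once if the red thread spool is moved by more than 25 mm (distance of spool from where it was at the start of the episode above 0.025 m).
It fails at once if the roll of black tape is moved by more than 25 mm (distance of black_tape from where it was at the start of the episode above 0.025 m).
It fails at once if the wax block is moved by more than 25 mm (distance of wax from where it was at the start of the episode above 0.025 m).
It also fails if it takes over 51 s, if anything falls off the work surface, if the arm or the gripper's body presses on something with over 40 N, if the wrist force passes 120 N, or if a joint passes its speed limit or range.

## Robot

A 7-joint arm with a two-finger parallel gripper is mounted at the origin on a cart in front of the work surface, level with it; the furniture and walls round the work are solid. World frame = base frame: x ahead of the robot, y to its left, z up, the work surface at z = 0. Lengths are in m, angles in rad, forces in N, time in s.
With the tool pointing down it reaches from about 0.4 to 0.85 m from the base axis. Payload 4.5 kg.
Tool frame: the origin (TCP) lies midway between the tips of the shut fingers; the grasp point (between the pads) lies 19 mm behind it; z points along the fingers, y is the line along which they close (so a half turn about z gives the same grasp; the last joint's range is limited). The gripper opens to 85 mm and grips with 20 to 120 N. Pads are 22 mm wide; open, the fingers measure 114 mm over their backs; the gripper's body (76 mm by 85 mm) begins 54 mm behind the grasp point. The pads swing forward as they close: fully open they stand 13 mm farther back than shut.
Start: joints at [1.25, 0.689, -0.195, 1.565, 0.157, 0.902, -0.215], TCP at [0.217, -0.586, 0.231] pointing down, gripper open.
Joint ranges: [-3.01, 3.01], [-0.46, 2.08], [-1.47, 1.51], [0.13, 2.56], [-1, 4.14], [0.04, 2.09], [-2.66, 2.66]. Speed limits (rad/s): [2.57, 2.57, 3.14, 3.14, 3.14, 3.14, 3.14].

## Interface

Orientations are given as a rotation vector (axis times angle).
In Python, from rig import bot gives the robot as it stands. The module is installed in compiled form; this text tells all that it offers.
- The arm moves only by the tool carry_out, never from a script. Its argument "steps" is a list of rows, each an object of numbers: "jaw": the opening, from -1 (shut) to 1 (fully open), so that 0 is half open; "dx", "dy", "dz": the shift along the tool's x, y, z in m; "turn": the turn about the tool's z in units of 8 degrees (1.0 is 8 degrees). In form: [{"jaw": .., "dx": .., "dy": .., "dz": .., "turn": ..}, ...]. A call has 1 to 8 rows; each row shifts and turns the commanded pose from where the row before left it, along the tool's axes as they then stand; what a row does not reach is not made up. A row lasts 1/8 s, in which the tool goes at most 62.5 mm and 10.7 degrees, less where a joint would pass 70% of its speed; a pose out of reach is approached as far as the arm can. A call is refused whole if a number of a shift passes 0.0625 or a number of a turn 1, either way. A call with a gripper value outside its range is refused whole. The fingers move at their own pace and stop on an object; "force" is the grip in N (left out, the last holds). Time passes only in rows, so rows that do not move let the fingers close. It gives the time, the measured TCP pose, the force, the opening and the grip force at its end, in the units of the state.
- bot.state(): the state, without advancing time (a new reading comes with each control period).
- bot.camera(name): name is "side" or "top" or "wrist"; returns a dict with "color" (420x560x3 uint8, red, green, blue), "depth" (420x560 float32, m along the optical axis (not along the pixel's ray), 0 where there is no reading), "fx", "fy", "cx", "cy" (pixels), "extrinsics" (4x4, takes a point from world to camera coordinates). Camera axes: x right, y up, looking along -z (the intrinsics and any distortion apply to the point x, -y, -z); pixel columns grow to the right and rows downward; lengths in m; the calibration is good to about 2 mm. A picture is of the moment at which its call begins.
- bot.hand_in(): hands the job in; it is judged then, once.
The state is a dict: "time": time; "joints": joint angles; "joint_vel": joint speeds; "effort": joint torques, N m; "position": TCP position; "ee_rot": TCP orientation; "ft_force": force on the tool from outside, world axes, zero at the start; "torque": the same for the moment, N m; "finger_gap": opening from 0.0 (shut) to 1.0 (fully open); "finger_force": force on a finger pad.
Only numpy, scipy, OpenCV 4.12 (cv2) and the standard library are available. Lean on these libraries where they do the work, as an engineer would, in place of code of your own. Each camera call takes 0.05 s, during which the arm holds its last target. There are 200 camera calls.

## Working session

There is one attempt and no reset: what is moved stays moved. The work goes in short steps, Python scripts to look and compute and a tool call to move; the robot and the scene stay as the last step left them, time stands still between calls to the robot, and variables do not carry over. Pictures are saved under pics/ and viewed, at most 10 in all, crops included, and the job is handed in when it is done.

Besides the shell and the picture viewer there is one more tool, called after "Request:" by a JSON object that holds its "fn" and its "kwargs", one argument or row to a line. carry_out: Moves the arm, as the interface text tells. Its arguments: {"type":"object","properties":{"steps":{"type":"array"},"force":{"type":"number"}},"required":["steps"]}

```bash
mkdir -p pics; cat > h.py <<'E'
import numpy as np, cv2
from rig import bot
def pts(c):
    h,w=c["depth"].shape; v,u=np.mgrid[:h,:w]; d=c["depth"]
    P=np.stack([(u-c["cx"])/c["fx"]*d,-(v-c["cy"])/c["fy"]*d,-d,np.ones_like(d)],-1)
    W=P@np.linalg.inv(c["extrinsics"]).T
    W=W[...,:3]; W[d==0]=np.nan
    return W
def save(n,img): cv2.imwrite(f"pics/{n}.png",img[...,::-1])
E
python3 - <<'E'
from h import *
c={n:bot.camera(n) for n in("top","side")}
np.save("c.npy",c,allow_pickle=True)
for n in c: save(n+"0",c[n]["color"]); print(n,c[n]["fx"],np.linalg.inv(c[n]["extrinsics"]).round(3).tolist())
print(bot.state())
E
```

```text
top 494.79636005580005 [[0.012, 0.983, -0.182, 0.47], [-1.0, 0.011, -0.002, -0.135], [-0.0, 0.182, 0.983, 1.13], [0.0, 0.0, 0.0, 1.0]]
side 442.44855407401735 [[1.0, -0.016, 0.014, 0.667], [0.021, 0.624, -0.781, -0.821], [0.004, 0.781, 0.624, 0.695], [0.0, 0.0, 0.0, 1.0]]
{'time': 0.1, 'joints': array([ 1.24979648,  0.68991962, -0.19450676,  1.5662467 ,  0.15729016,
        0.90246922, -0.21511015]), 'joint_vel': array([ 0.00124962, -0.00239729, -0.00036553, -0.00234847,  0.00186912,
       -0.00078236,  0.00022432]), 'effort': array([-3.77816032e-03, -5.40594220e+01, -1.27155494e+00, -1.58984578e+01,
        9.38587793e-03,  4.36373623e-03, -2.58344983e-05]), 'position': array([ 0.21688105, -0.58554665,  0.23054994]), 'ee_rot': array([-3.09069527e+00, -5.54194831e-01,  6.35839823e-04]), 'ft_force': array([-0.97540541, -0.22260504, -0.25968978]), 'torque': array([ 0.01301569, -0.00285015,  0.03130421]), 'finger_force': 0.0, 'finger_gap': 0.9992180659699549}
```

View pics/top0.png

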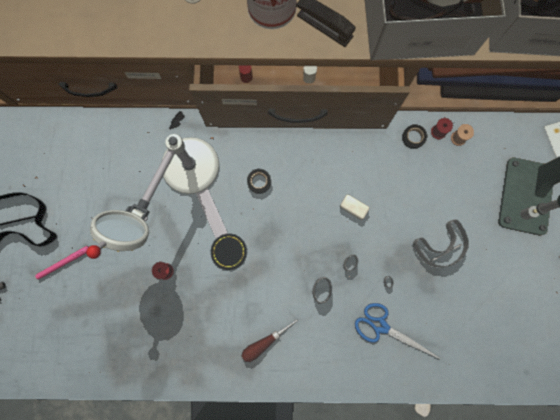

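View pics/side0.png

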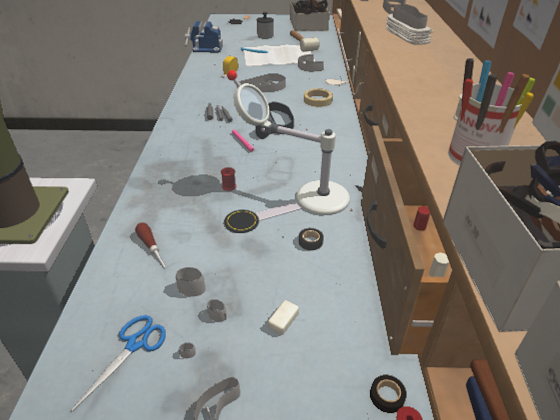

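Top view: the die candidates are large (322,291), middle (350,265) and small (389,284), plus the open horseshoe (441,248). I choose the middle one at (350,265). The pad is at (229,252), foot (191,165), hub (174,143), knob (93,252) and spool (162,270).

```bash
python3 - <<'E'
from h import *
c=np.load("c.npy",allow_pickle=True).item()
t=c["top"]; W=pts(t); im=t["color"]
crop=cv2.resize(im[225:325,290:420],None,fx=5,fy=5,interpolation=cv2.INTER_CUBIC)
save("crop0",crop)
def info(n,s,lo,hi,WW=W):
    P=WW[s].reshape(-1,3); P=P[(P[:,2]>lo)&(P[:,2]<hi)]
    (x,y),(a,b),ang=cv2.minAreaRect((P[:,:2]*1000).astype(np.float32))
    print(n,len(P),"rect",round(x),round(y),round(a),round(b),round(ang),"z",P[:,2].min().round(3),P[:,2].max().round(3),"mean",P.mean(0).round(3))
info("mid",np.s_[250:282,338:362],.02,.04)
info("large",np.s_[270:310,308:338],.02,.06)
info("small",np.s_[270:298,378:400],.008,.06)
info("wax",np.s_[190:225,335:372],.018,.03)
info("tape",np.s_[165:198,243:275],.013,.03)
info("spool",np.s_[255:285,148:178],.035,.06)
info("hub",np.s_[130:158,160:188],.19,.21)
info("foot",np.s_[130:195,165:222],.015,.025)
# pad: dark pixels
m=np.zeros(im.shape[:2],bool); m[230:275,205:250]=True
m&=(im.max(-1)<70); P=W[m]; (x,y),r=cv2.minEnclosingCircle((P[:,:2]*1000).astype(np.float32)); print("pad",x,y,r,np.median(P[:,2]))
h=cv2.cvtColor(im,cv2.COLOR_RGB2HSV)
def knob(img,WW,box,cam):
    h=cv2.cvtColor(img,cv2.COLOR_RGB2HSV); m=((h[...,0]<6)|(h[...,0]>176))&(h[...,1]>170)&(h[...,2]>90)
    k=np.zeros_like(m); k[box]=True; m&=k
    P=WW[m]; P=P[P[:,2]>.08]; s=np.median(P,0)
    cc=np.linalg.inv(cam["extrinsics"])[:3,3]; d=(s-cc)/np.linalg.norm(s-cc)
    print("knob",m.sum(),len(P),s.round(3),(s+d*.009).round(3),P.min(0).round(3),P.max(0).round(3))
knob(im,W,np.s_[240:265,80:106],t)
s=c["side"]; knob(s["color"],pts(s),np.s_[66:84,222:242],s)
# lens rim pts
P=W[205:255,88:152].reshape(-1,3); P=P[P[:,2]>.1]; print(len(P),P.mean(0)); 
u,sv,vt=np.linalg.svd(P-P.mean(0),full_matrices=False); print("normal",vt[2],sv)
E
```

```text
mid 48 rect 541 -290 27 38 44 z 0.02 0.03 mean [ 0.541 -0.289  0.026]
large 118 rect 479 -224 39 56 90 z 0.02 0.047 mean [ 0.48  -0.224  0.036]
small 42 rect 500 -374 20 25 74 z 0.008 0.022 mean [ 0.499 -0.373  0.015]
wax 385 rect 668 -300 62 34 60 z 0.018 0.029 mean [ 0.668 -0.3    0.023]
tape 298 rect 727 -80 55 53 1 z 0.013 0.024 mean [ 0.727 -0.08   0.017]
spool 236 rect 518 128 35 37 1 z 0.036 0.055 mean [0.518 0.128 0.048]
hub 72 rect 764 85 20 25 57 z 0.19 0.201 mean [0.764 0.082 0.195]
foot 1268 rect 760 73 104 126 62 z 0.015 0.025 mean [0.759 0.075 0.018]
pad 563.1104125976562 -13.98518180847168 40.50898361206055 nan
knob 101 100 [0.537 0.185 0.293] [0.538 0.188 0.284] [0.528 0.177 0.285] [0.546 0.195 0.297]
knob 32 32 [0.54  0.181 0.292] [0.539 0.19  0.289] [0.53  0.176 0.286] [0.547 0.188 0.298]
2284 [0.58419395 0.16353041 0.22443765]
normal [-0.69199568  0.325719   -0.64424305] [1.88330482 1.19335173 0.21823531]
```

View pics/crop0.png

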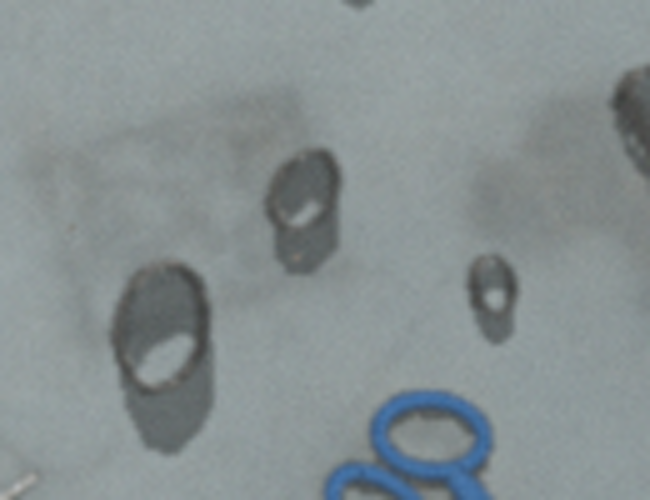

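The crop shows the middle die at (305,188), i.e. image (351,263), standing as an oval with its long axis about -28° in world. Size agrees too (27×38 measured). Next I plan the hop above it.

```bash
cat >> h.py <<'E'
from scipy.spatial.transform import Rotation as Ro
def yaw(s):
    x=Ro.from_rotvec(s["ee_rot"]).as_matrix()[:,0]; return np.arctan2(x[1],x[0])
def rows(path,start=None):
    """path: list of (x,y,z,yawdeg); one row each from measured/commanded start; prints tool shifts mm, turn units"""
    s=bot.state(); p=np.array(start[:3]) if start else s["position"]; w=np.radians(start[3]) if start else yaw(s)
    for q in path:
        d=np.array(q[:3])-p; y1=np.radians(q[3]); c,n=np.cos(w),np.sin(w)
        dx,dy,dz=d[0]*c+d[1]*n, d[0]*n-d[1]*c, -d[2]; tu=np.degrees(w-y1)/8
        dx,dy,dz,tu=round(dx,4),round(dy,4),round(dz,4),round(tu,3)
        print(f'{{"dx":{dx},"dy":{dy},"dz":{dz},"turn":{tu}}}')
        p=p+np.array([dx*c+dy*n,dx*n-dy*c,-dz]); w=w-np.radians(tu*8)
    print("end",p.round(4),np.degrees(w).round(2))
def line(a,b,n): return [tuple(np.array(a)+(np.array(b)-a)*(i+1)/n) for i in range(n)]
E
python3 - <<'E'
from h import *
s=bot.state(); a=(*s["position"],np.degrees(yaw(s))); rows(line(a,(.541,-.29,.18,-28),12))
E
```

```text
{"dx":0.0339,"dy":-0.0137,"dz":0.0042,"turn":0.503}
{"dx":0.0328,"dy":-0.0161,"dz":0.0042,"turn":0.504}
{"dx":0.0317,"dy":-0.0183,"dz":0.0042,"turn":0.503}
{"dx":0.0302,"dy":-0.0205,"dz":0.0042,"turn":0.504}
{"dx":0.0288,"dy":-0.0226,"dz":0.0043,"turn":0.503}
{"dx":0.0271,"dy":-0.0245,"dz":0.0042,"turn":0.504}
{"dx":0.0253,"dy":-0.0264,"dz":0.0042,"turn":0.503}
{"dx":0.0234,"dy":-0.0281,"dz":0.0042,"turn":0.504}
{"dx":0.0213,"dy":-0.0296,"dz":0.0042,"turn":0.503}
{"dx":0.0192,"dy":-0.0311,"dz":0.0042,"turn":0.504}
{"dx":0.017,"dy":-0.0324,"dz":0.0042,"turn":0.503}
{"dx":0.0147,"dy":-0.0335,"dz":0.0042,"turn":0.503}
end [ 0.541 -0.29   0.18 ] -28.0
```

Request:
{"fn": "carry_out", "kwargs": {
  "steps": [
    {"jaw": 0.2,"dx": 0.034,"dy": -0.014,"dz": 0.004,"turn": 0.5},
    {"jaw": 0.2,"dx": 0.033,"dy": -0.016,"dz": 0.004,"turn": 0.5},
    {"jaw": 0.2,"dx": 0.032,"dy": -0.018,"dz": 0.004,"turn": 0.5},
    {"jaw": 0.2,"dx": 0.03,"dy": -0.02,"dz": 0.004,"turn": 0.5},
    {"jaw": 0.2,"dx": 0.029,"dy": -0.023,"dz": 0.004,"turn": 0.5},
    {"jaw": 0.2,"dx": 0.027,"dy": -0.024,"dz": 0.004,"turn": 0.5},
    {"jaw": 0.2,"dx": 0.025,"dy": -0.026,"dz": 0.004,"turn": 0.5},
    {"jaw": 0.2,"dx": 0.023,"dy": -0.028,"dz": 0.004,"turn": 0.5}
  ]
}}

```text
time: 1.1
position: [0.4334, -0.3886, 0.1988]
ee_rot: [-3.125, 0.323, 0.001]
ft_force: [-0.3, 0.1, -0.8]
finger_gap: 0.604
finger_force: 0.0
```

Request:
{"fn": "carry_out", "kwargs": {
  "steps": [
    {"jaw": 0.2,"dx": 0.021,"dy": -0.03,"dz": 0.004,"turn": 0.5},
    {"jaw": 0.2,"dx": 0.019,"dy": -0.031,"dz": 0.004,"turn": 0.5},
    {"jaw": 0.2,"dx": 0.017,"dy": -0.032,"dz": 0.004,"turn": 0.5},
    {"jaw": 0.2,"dx": 0.015,"dy": -0.034,"dz": 0.004,"turn": 0.5},
    {"jaw": 0.2,"dx": 0,"dy": 0,"dz": 0,"turn": 0},
    {"jaw": 0.2,"dx": 0,"dy": 0,"dz": 0,"turn": 0}
  ]
}}

```text
time: 1.85
position: [0.5394, -0.2908, 0.183]
ee_rot: [3.05, -0.751, -0.002]
ft_force: [0.0, 0.6, 1.2]
finger_gap: 0.598
finger_force: 0.0
```

```bash
cat > die.py <<'E'
from h import *
s=bot.state(); print(s["time"],s["position"].round(4),np.degrees(yaw(s)).round(2),s["finger_gap"])
c=bot.camera("wrist"); save("wr1",c["color"]); W=pts(c)
m=(abs(W[...,0]-.541)<.035)&(abs(W[...,1]+.29)<.035)&(W[...,2]>.024)&(W[...,2]<.034)
P=W[m]; print(len(P),P.mean(0).round(4)); q=(P[:,:2]*1000).astype(np.float32)
print(cv2.minAreaRect(q)); print("ellipse",cv2.fitEllipse(cv2.convexHull(q)))
v,u=np.where(m); print(u.min(),u.max(),v.min(),v.max())
E
python3 die.py
```

```text
1.85 [ 0.5394 -0.2908  0.183 ] -27.66 0.59823725939566
171 [ 0.5445 -0.2891  0.027 ]
((543.154541015625, -288.4932861328125), (25.801536560058594, 37.85675811767578), 62.23936080932617)
ellipse ((543.0515747070312, -288.4113464355469), (26.85430908203125, 38.00436782836914), 58.32851791381836)
264 289 173 210
```

View pics/wr1.png

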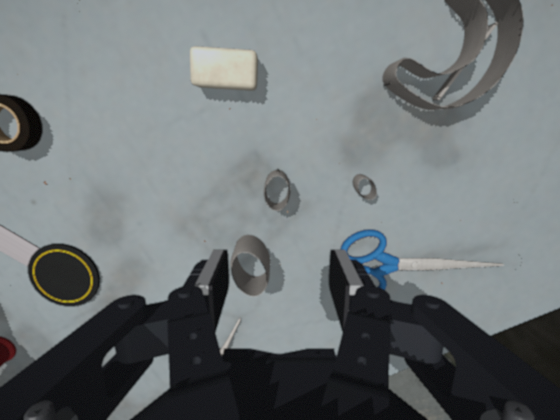

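The wrist view shows the chosen die at (277,190), aligned with the closing axis. The big die is at (250,265) and the small one at (363,187), both clear of the fingers. Descending.

Request:
{"fn": "carry_out", "kwargs": {
  "steps": [
    {"jaw": 0.2,"dx": 0.001,"dy": -0.003,"dz": 0.045,"turn": 0},
    {"jaw": 0.2,"dx": 0,"dy": 0,"dz": 0.045,"turn": 0},
    {"jaw": 0.2,"dx": 0,"dy": 0,"dz": 0.045,"turn": 0},
    {"jaw": 0.2,"dx": 0,"dy": 0,"dz": 0.03,"turn": 0},
    {"jaw": 0.2,"dx": 0,"dy": 0,"dz": 0.012,"turn": 0},
    {"jaw": 0.2,"dx": 0,"dy": 0,"dz": 0,"turn": 0}
  ]
}}

```text
time: 2.65
position: [0.5418, -0.289, 0.0063]
ee_rot: [3.05, -0.753, -0.001]
ft_force: [-0.3, -0.2, 1.0]
finger_gap: 0.606
finger_force: 0.0
```

Request:
{"fn": "carry_out", "kwargs": {
  "steps": [
    {"jaw": -0.6,"dx": 0,"dy": 0,"dz": 0,"turn": 0},
    {"jaw": -0.6,"dx": 0,"dy": 0,"dz": 0,"turn": 0},
    {"jaw": -0.6,"dx": 0,"dy": 0,"dz": 0,"turn": 0},
    {"jaw": -0.6,"dx": 0,"dy": 0,"dz": 0,"turn": 0},
    {"jaw": -0.6,"dx": 0,"dy": 0,"dz": 0,"turn": 0},
    {"jaw": -0.6,"dx": 0,"dy": 0,"dz": 0,"turn": 0}
  ],
  "force": 25
}}

```text
time: 3.4
position: [0.5434, -0.289, 0.0079]
ee_rot: [3.049, -0.751, 0.004]
ft_force: [-0.1, 0.7, 7.5]
finger_gap: 0.314
finger_force: 25.3
```

Request:
{"fn": "carry_out", "kwargs": {
  "steps": [
    {"jaw": -0.6,"dx": 0,"dy": 0,"dz": -0.02,"turn": 0},
    {"jaw": -0.6,"dx": 0,"dy": 0,"dz": -0.04,"turn": 0},
    {"jaw": -0.6,"dx": 0,"dy": 0,"dz": -0.03,"turn": 0},
    {"jaw": -0.6,"dx": 0,"dy": 0,"dz": 0,"turn": 0}
  ]
}}

```text
time: 3.9
position: [0.5444, -0.289, 0.0999]
ee_rot: [3.049, -0.751, 0.01]
ft_force: [0.6, -0.1, -1.3]
finger_gap: 0.31
finger_force: 25.0
```

```bash
python3 - <<'E'
from h import *
c=np.load("c.npy",allow_pickle=True).item()
def ray(t,u,v,z):
    M=np.linalg.inv(t["extrinsics"]); d=M[:3,:3]@[(u-t["cx"])/t["fx"],-(v-t["cy"])/t["fy"],-1]; o=M[:3,3]
    return o+d*(z-o[2])/d[2]
for n,b in(("top",(225,280,200,255)),("side",(205,238,220,265))):
    t=c[n]; im=t["color"][b[0]:b[1],b[2]:b[3]]; m=(im.max(-1)<75)
    k,l,st,_=cv2.connectedComponentsWithStats(cv2.morphologyEx(m.astype(np.uint8),cv2.MORPH_CLOSE,np.ones((5,5)))) ; i=1+np.argmax(st[1:,4])
    v,u=np.where(l==i); P=np.array([ray(t,x+b[2],y+b[0],.005)[:2]*1000 for x,y in zip(u,v)],np.float32)
    print(n,P.mean(0),cv2.minEnclosingCircle(P))
t=c["top"];W=pts(t)
# post via foot circle fit
P=W[125:200,155:225].reshape(-1,3);P=P[(P[:,2]>.016)&(P[:,2]<.024)];q=(P[:,:2]*1000).astype(np.float32)
h=cv2.convexHull(q)[:,0];print("foot",cv2.minEnclosingCircle(q))
s=bot.state(); print(s["position"],np.degrees(yaw(s)),s["finger_gap"])
a=(*s["position"],np.degrees(yaw(s))); rows(line(a,(.563,-.0145,.09,-28),8)); 
E
```

```text
top [562.8122   -13.636116] ((562.8859252929688, -13.448451042175293), 40.81076431274414)
side [564.4771   -19.405367] ((563.9960327148438, -16.198318481445312), 41.47233200073242)
foot ((787.6103515625, 64.24515533447266), 91.67398834228516)
[ 0.5444305  -0.28900105  0.09989708] -27.66861740016492 0.30999919983405794
{"dx":-0.0139,"dy":-0.0315,"dz":0.0012,"turn":0.005}
{"dx":-0.0139,"dy":-0.0314,"dz":0.0013,"turn":0.005}
{"dx":-0.0139,"dy":-0.0315,"dz":0.0012,"turn":0.006}
{"dx":-0.0139,"dy":-0.0314,"dz":0.0012,"turn":0.005}
{"dx":-0.014,"dy":-0.0314,"dz":0.0013,"turn":0.005}
{"dx":-0.014,"dy":-0.0314,"dz":0.0012,"turn":0.005}
{"dx":-0.014,"dy":-0.0315,"dz":0.0013,"turn":0.005}
{"dx":-0.0141,"dy":-0.0314,"dz":0.0012,"turn":0.005}
end [ 0.563  -0.0144  0.09  ] -28.0
```

Request:
{"fn": "carry_out", "kwargs": {
  "steps": [
    {"jaw": -0.6,"dx": -0.014,"dy": -0.031,"dz": 0.001,"turn": 0},
    {"jaw": -0.6,"dx": -0.014,"dy": -0.031,"dz": 0.001,"turn": 0},
    {"jaw": -0.6,"dx": -0.014,"dy": -0.032,"dz": 0.001,"turn": 0},
    {"jaw": -0.6,"dx": -0.014,"dy": -0.031,"dz": 0.001,"turn": 0},
    {"jaw": -0.6,"dx": -0.014,"dy": -0.032,"dz": 0.001,"turn": 0},
    {"jaw": -0.6,"dx": -0.014,"dy": -0.031,"dz": 0.001,"turn": 0},
    {"jaw": -0.6,"dx": -0.014,"dy": -0.032,"dz": 0.002,"turn": 0},
    {"jaw": -0.6,"dx": -0.014,"dy": -0.031,"dz": 0.002,"turn": 0}
  ]
}}

```text
time: 4.9
position: [0.5593, -0.0123, 0.0859]
ee_rot: [3.051, -0.751, -0.002]
ft_force: [-0.3, -0.0, -0.9]
finger_gap: 0.314
finger_force: 25.0
```

Request:
{"fn": "carry_out", "kwargs": {
  "steps": [
    {"jaw": -0.6,"dx": 0,"dy": 0,"dz": 0,"turn": 0},
    {"jaw": -0.6,"dx": 0,"dy": 0,"dz": 0,"turn": 0},
    {"jaw": -0.6,"dx": 0,"dy": 0,"dz": 0.03,"turn": 0},
    {"jaw": -0.6,"dx": 0,"dy": 0,"dz": 0.03,"turn": 0},
    {"jaw": -0.6,"dx": 0,"dy": 0,"dz": 0,"turn": 0}
  ]
}}

```text
time: 5.52
position: [0.5579, -0.0156, 0.0247]
ee_rot: [3.048, -0.754, -0.007]
ft_force: [-0.3, -0.3, -0.7]
finger_gap: 0.319
finger_force: 25.0
```

Request:
{"fn": "carry_out", "kwargs": {
  "steps": [
    {"jaw": -0.6,"dx": 0.004,"dy": -0.004,"dz": 0.004,"turn": 0},
    {"jaw": -0.6,"dx": 0,"dy": 0,"dz": 0.004,"turn": 0},
    {"jaw": -0.6,"dx": 0,"dy": 0,"dz": 0.003,"turn": 0},
    {"jaw": -0.6,"dx": 0,"dy": 0,"dz": 0,"turn": 0},
    {"jaw": -0.6,"dx": 0,"dy": 0,"dz": 0,"turn": 0}
  ]
}}

```text
time: 6.15
position: [0.5653, -0.0121, 0.0155]
ee_rot: [3.05, -0.751, 0.0]
ft_force: [0.6, 0.1, -1.4]
finger_gap: 0.315
finger_force: 25.0
```

Request:
{"fn": "carry_out", "kwargs": {
  "steps": [
    {"jaw": -0.6,"dx": 0,"dy": 0,"dz": 0.002,"turn": 0},
    {"jaw": -0.6,"dx": 0,"dy": 0,"dz": 0,"turn": 0},
    {"jaw": -0.6,"dx": 0,"dy": 0,"dz": 0,"turn": 0}
  ]
}}

```text
time: 6.52
position: [0.5653, -0.0121, 0.0133]
ee_rot: [3.05, -0.751, 0.0]
ft_force: [-0.5, 0.5, -0.3]
finger_gap: 0.32
finger_force: 25.0
```

```bash
python3 - <<'E'
from h import *
c=bot.camera("side"); save("side1",cv2.resize(c["color"][170:260,190:340],None,fx=4,fy=4,interpolation=cv2.INTER_CUBIC))
s=bot.state(); print(s["position"],s["ft_force"])
E
```

```text
[ 0.56529414 -0.01212294  0.01328425] [-0.30285874 -0.48153869  0.16549521]
```

View pics/side1.png

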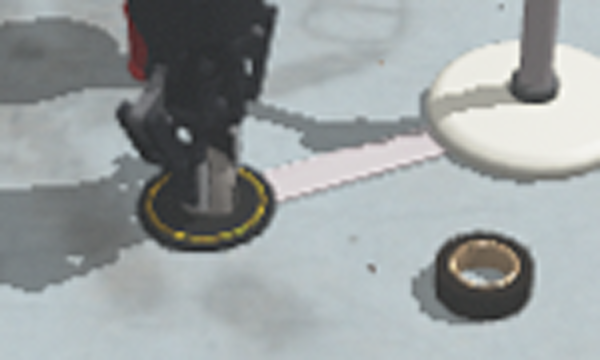

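The side crop shows the gripper with the die over the pad, finger at (212,190), within the yellow ring. There's no contact force yet, so I ease down.

Request:
{"fn": "carry_out", "kwargs": {
  "steps": [
    {"jaw": -0.6,"dx": 0,"dy": 0,"dz": 0.001,"turn": 0},
    {"jaw": -0.6,"dx": 0,"dy": 0,"dz": 0.001,"turn": 0},
    {"jaw": -0.6,"dx": 0,"dy": 0,"dz": 0,"turn": 0}
  ]
}}

```text
time: 6.95
position: [0.5653, -0.0121, 0.0128]
ee_rot: [-3.05, 0.751, -0.001]
ft_force: [-3.2, -1.0, 13.9]
finger_gap: 0.32
finger_force: 26.4
```

Contact (14 N). Release and rise.

Request:
{"fn": "carry_out", "kwargs": {
  "steps": [
    {"jaw": -0.6,"dx": 0,"dy": 0,"dz": -0.001,"turn": 0},
    {"jaw": -0.1,"dx": 0,"dy": 0,"dz": 0,"turn": 0},
    {"jaw": 0.1,"dx": 0,"dy": 0,"dz": 0,"turn": 0},
    {"jaw": 0.2,"dx": 0,"dy": 0,"dz": 0,"turn": 0},
    {"jaw": 0.2,"dx": 0,"dy": 0,"dz": 0,"turn": 0},
    {"jaw": 0.2,"dx": 0,"dy": 0,"dz": -0.02,"turn": 0},
    {"jaw": 0.2,"dx": 0,"dy": 0,"dz": -0.06,"turn": 0},
    {"jaw": 0.2,"dx": 0,"dy": 0,"dz": -0.06,"turn": 0}
  ]
}}

```text
time: 7.95
position: [0.565, -0.0122, 0.1548]
ee_rot: [-3.05, 0.752, -0.0]
ft_force: [1.7, -0.9, 0.5]
finger_gap: 0.6
finger_force: 0.0
```

Request:
{"fn": "carry_out", "kwargs": {
  "steps": [
    {"jaw": 0.2,"dx": 0,"dy": 0,"dz": -0.06,"turn": 0},
    {"jaw": 0.2,"dx": 0,"dy": 0,"dz": -0.06,"turn": 0},
    {"jaw": 0.2,"dx": 0,"dy": 0,"dz": -0.06,"turn": 0},
    {"jaw": 0.2,"dx": 0,"dy": 0,"dz": -0.04,"turn": 0},
    {"jaw": 0.2,"dx": 0,"dy": 0,"dz": 0,"turn": 0},
    {"jaw": 0.2,"dx": 0,"dy": 0,"dz": 0,"turn": 0}
  ]
}}

```text
time: 8.7
position: [0.5643, -0.012, 0.3724]
ee_rot: [-3.05, 0.751, 0.001]
ft_force: [-0.7, -0.4, -0.7]
finger_gap: 0.598
finger_force: 0.0
```

```bash
python3 - <<'E'
from h import *
for n in("wrist","side"):
    c=bot.camera(n); W=pts(c)
    m=(abs(W[...,0]-.563)<.035)&(abs(W[...,1]+.014)<.035)&(W[...,2]>.024)&(W[...,2]<.045)
    P=W[m]; print(n,len(P),P.mean(0).round(4),P.max(0)); q=(P[:,:2]*1000).astype(np.float32)
    if len(P)>6: print(cv2.minAreaRect(q))
    save("pl_"+n,c["color"])
s=bot.state(); y=np.degrees(yaw(s)); print(s["position"].round(4),y,s["joints"].round(2))
# knob & arm
A=np.array([.764,.082]); K=np.array([.538,.188]); d=K-A; print("arm dir",np.degrees(np.arctan2(d[1],d[0])),np.linalg.norm(d))
E
```

```text
wrist 87 [ 0.5671 -0.0104  0.0305] [0.58382009 0.00506985 0.03656375]
((565.5266723632812, -9.310932159423828), (26.042593002319336, 39.080078125), 62.65148162841797)
side 120 [ 0.5646 -0.0128  0.0309] [0.58258332 0.00652773 0.03797548]
((564.8451538085938, -12.114469528198242), (28.5212459564209, 40.84807205200195), 50.965450286865234)
[ 0.5642 -0.012   0.3713] -27.6705539313248 [-0.23  0.47  0.29  1.56 -0.14  1.13 -1.97]
arm dir 154.8721758192439 0.2496237168219398
```

View pics/pl_wrist.png

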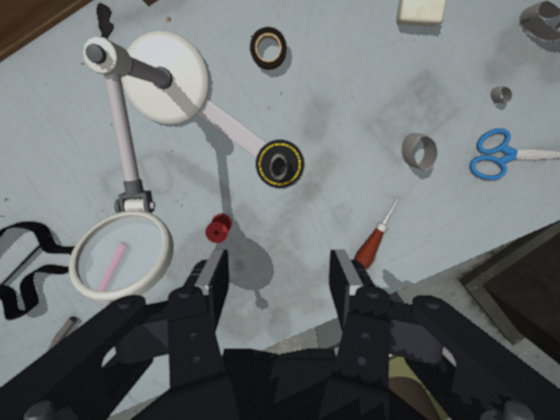

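The die stands inside the yellow ring, at (279,164) in the wrist view, measured (0.565,-0.012). Next is the knob.

```bash
python3 - <<'E'
from h import *
s=bot.state(); a=(*s["position"],np.degrees(yaw(s))); rows(line(a,(.538,.188,.355,-25.1),6))
E
```

```text
{"dx":-0.0193,"dy":-0.0275,"dz":0.0027,"turn":-0.054}
{"dx":-0.0192,"dy":-0.0276,"dz":0.0027,"turn":-0.053}
{"dx":-0.0189,"dy":-0.0278,"dz":0.0027,"turn":-0.054}
{"dx":-0.0187,"dy":-0.0279,"dz":0.0027,"turn":-0.053}
{"dx":-0.0185,"dy":-0.0281,"dz":0.0028,"turn":-0.054}
{"dx":-0.0183,"dy":-0.0282,"dz":0.0027,"turn":-0.053}
end [0.538 0.188 0.355] -25.1
```

Request:
{"fn": "carry_out", "kwargs": {
  "steps": [
    {"jaw": 0.2,"dx": -0.019,"dy": -0.028,"dz": 0.003,"turn": -0.05},
    {"jaw": 0.2,"dx": -0.019,"dy": -0.028,"dz": 0.003,"turn": -0.05},
    {"jaw": 0.2,"dx": -0.019,"dy": -0.028,"dz": 0.003,"turn": -0.05},
    {"jaw": 0.2,"dx": -0.019,"dy": -0.028,"dz": 0.003,"turn": -0.06},
    {"jaw": 0.2,"dx": -0.018,"dy": -0.028,"dz": 0.003,"turn": -0.05},
    {"jaw": 0.2,"dx": -0.018,"dy": -0.028,"dz": 0.002,"turn": -0.06},
    {"jaw": 0.2,"dx": 0,"dy": 0,"dz": 0,"turn": 0},
    {"jaw": 0.2,"dx": 0,"dy": 0,"dz": 0,"turn": 0}
  ]
}}

```text
time: 9.8
position: [0.5402, 0.1872, 0.3545]
ee_rot: [3.064, -0.684, -0.002]
ft_force: [-0.0, -0.7, -0.0]
finger_gap: 0.599
finger_force: 0.0
```

```bash
python3 - <<'E'
from h import *
s=bot.state(); print(s["position"].round(4),np.degrees(yaw(s)).round(2),s["joints"].round(2))
for n in("top","side","wrist"):
    c=bot.camera(n); W=pts(c); h=cv2.cvtColor(c["color"],cv2.COLOR_RGB2HSV)
    m=((h[...,0]<6)|(h[...,0]>174))&(h[...,1]>150)&(h[...,2]>70)&(W[...,2]>.24)&(W[...,2]<.32)&(W[...,1]>.1)
    P=W[m]
    if len(P)>5:
        q=np.median(P,0); o=np.linalg.inv(c["extrinsics"])[:3,3]; d=(q-o)/np.linalg.norm(q-o); print(n,len(P),(q+.009*d).round(4),P.min(0).round(3),P.max(0).round(3))
    save("k_"+n,c["color"])
rows(line((*s["position"],np.degrees(yaw(s))),(.538,.188,.262,-25.1),3))
E
```

```text
[0.5402 0.1872 0.3545] -25.16 [-0.57  0.5   0.26  1.56 -0.14  1.1  -2.29]
top 13 [0.5451 0.1823 0.2813] [0.54  0.176 0.284] [0.546 0.185 0.293]
side 50 [0.5388 0.1878 0.287 ] [0.53  0.174 0.281] [0.547 0.188 0.297]
wrist 683 [0.5393 0.1887 0.2829] [0.53  0.177 0.283] [0.551 0.199 0.296]
{"dx":-0.0014,"dy":-0.0002,"dz":0.0315,"turn":-0.014}
{"dx":-0.0008,"dy":0.0001,"dz":0.0308,"turn":-0.002}
{"dx":-0.0008,"dy":0.0001,"dz":0.0308,"turn":-0.002}
end [0.538 0.188 0.262] -25.1
```

View pics/k_wrist.png

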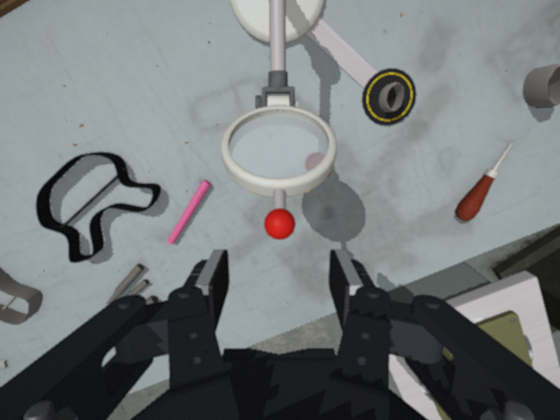

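The knob is at (279,223), centred between the fingers, with the arm straight up the picture, so it's aligned. Descend and pinch.

Request:
{"fn": "carry_out", "kwargs": {
  "steps": [
    {"jaw": 0.2,"dx": -0.001,"dy": 0,"dz": 0.032,"turn": 0},
    {"jaw": 0.2,"dx": 0,"dy": 0,"dz": 0.032,"turn": 0},
    {"jaw": 0.2,"dx": 0,"dy": 0,"dz": 0.028,"turn": 0},
    {"jaw": 0.2,"dx": 0,"dy": 0,"dz": 0,"turn": 0},
    {"jaw": -0.6,"dx": 0,"dy": 0,"dz": 0,"turn": 0},
    {"jaw": -0.7,"dx": 0,"dy": 0,"dz": 0,"turn": 0},
    {"jaw": -0.7,"dx": 0,"dy": 0,"dz": 0,"turn": 0},
    {"jaw": -0.7,"dx": 0,"dy": 0,"dz": 0,"turn": 0}
  ],
  "force": 20
}}

```text
time: 10.95
position: [0.5398, 0.1889, 0.2641]
ee_rot: [-3.066, 0.683, -0.001]
ft_force: [-1.8, -0.8, 4.0]
finger_gap: 0.264
finger_force: 19.6
```

```bash
python3 - <<'E'
from h import *
s=bot.state(); p=s["position"]; y=np.degrees(yaw(s)); print(p.round(4),y,s["finger_gap"],s["finger_force"])
A=np.array([.764,.082]); d=p[:2]-A; r=np.linalg.norm(d); a0=np.degrees(np.arctan2(d[1],d[0])); t0=np.arccos((r-.16)/.145); off=p[2]-(.17+.145*np.sin(t0))
e=np.array([.5645,-.0125])-A; a1=np.degrees(np.arctan2(e[1],e[0]))%360
print("dir",a0,a1,"tilt",t0,"off",off)
N=24; path=[]
for i in range(1,N+1):
    f=i/N; a=np.radians(a0+f*(a1-a0)); t=t0*(1-f); R=.16+.145*np.cos(t)
    path.append((A[0]+R*np.cos(a),A[1]+R*np.sin(a),.17+.145*np.sin(t)+off,y+f*(a1-a0)))
rows(path)
E
```

```text
[0.5398 0.1889 0.2641] -25.113650530138056 0.2641088138298656 19.586278796195984
dir 154.51893251904315 205.34617594194668 tilt 0.915458094031413 off -0.02090425388622369
{"dx":-0.0042,"dy":0.0093,"dz":0.0035,"turn":-0.265}
{"dx":-0.0041,"dy":0.0095,"dz":0.0036,"turn":-0.264}
{"dx":-0.0039,"dy":0.0096,"dz":0.0037,"turn":-0.265}
{"dx":-0.0038,"dy":0.0098,"dz":0.004,"turn":-0.265}
{"dx":-0.0036,"dy":0.0099,"dz":0.004,"turn":-0.265}
{"dx":-0.0035,"dy":0.01,"dz":0.0042,"turn":-0.264}
{"dx":-0.0033,"dy":0.0102,"dz":0.0044,"turn":-0.265}
{"dx":-0.0031,"dy":0.0102,"dz":0.0045,"turn":-0.265}
{"dx":-0.003,"dy":0.0104,"dz":0.0046,"turn":-0.265}
{"dx":-0.0027,"dy":0.0105,"dz":0.0047,"turn":-0.264}
{"dx":-0.0026,"dy":0.0107,"dz":0.0048,"turn":-0.265}
{"dx":-0.0024,"dy":0.0107,"dz":0.0049,"turn":-0.265}
{"dx":-0.0023,"dy":0.0108,"dz":0.005,"turn":-0.264}
{"dx":-0.002,"dy":0.0108,"dz":0.0051,"turn":-0.265}
{"dx":-0.0018,"dy":0.011,"dz":0.0052,"turn":-0.265}
{"dx":-0.0016,"dy":0.011,"dz":0.0052,"turn":-0.265}
{"dx":-0.0015,"dy":0.0111,"dz":0.0053,"turn":-0.264}
{"dx":-0.0012,"dy":0.0111,"dz":0.0054,"turn":-0.265}
{"dx":-0.001,"dy":0.0111,"dz":0.0054,"turn":-0.265}
{"dx":-0.0008,"dy":0.0113,"dz":0.0054,"turn":-0.265}
{"dx":-0.0006,"dy":0.0112,"dz":0.0055,"turn":-0.264}
{"dx":-0.0004,"dy":0.0112,"dz":0.0055,"turn":-0.265}
{"dx":-0.0002,"dy":0.0113,"dz":0.0055,"turn":-0.265}
{"dx":0.0,"dy":0.0113,"dz":0.0056,"turn":-0.264}
end [ 0.4883 -0.0486  0.1491] 25.71
```

Request:
{"fn": "carry_out", "kwargs": {
  "steps": [
    {"jaw": -0.7,"dx": -0.0042,"dy": 0.0093,"dz": 0.0035,"turn": -0.265},
    {"jaw": -0.7,"dx": -0.0041,"dy": 0.0095,"dz": 0.0036,"turn": -0.265},
    {"jaw": -0.7,"dx": -0.0039,"dy": 0.0096,"dz": 0.0038,"turn": -0.265},
    {"jaw": -0.7,"dx": -0.0038,"dy": 0.0098,"dz": 0.004,"turn": -0.265},
    {"jaw": -0.7,"dx": -0.0036,"dy": 0.0099,"dz": 0.004,"turn": -0.265},
    {"jaw": -0.7,"dx": -0.0035,"dy": 0.01,"dz": 0.0042,"turn": -0.265},
    {"jaw": -0.7,"dx": -0.0033,"dy": 0.0102,"dz": 0.0044,"turn": -0.265},
    {"jaw": -0.7,"dx": -0.0031,"dy": 0.0102,"dz": 0.0045,"turn": -0.265}
  ]
}}

```text
time: 11.95
position: [0.4886, 0.1227, 0.2311]
ee_rot: [-3.134, 0.22, -0.003]
ft_force: [2.9, 0.2, 1.5]
finger_gap: 0.266
finger_force: 19.6
```

```bash
cat > chk.py <<'E'
from h import *
s=bot.state(); p=s["position"]; A=np.array([.764,.082]); d=p[:2]-A; r=np.linalg.norm(d)
print(s["time"],p.round(4),"yaw",np.degrees(yaw(s)).round(1),"dir",(np.degrees(np.arctan2(d[1],d[0]))%360).round(2),"r",r.round(4),"gap",s["finger_gap"].round(3),s["ft_force"].round(1))
c=bot.camera("side"); W=pts(c); h=cv2.cvtColor(c["color"],cv2.COLOR_RGB2HSV)
m=((h[...,0]<6)|(h[...,0]>174))&(h[...,1]>150)&(h[...,2]>70)&(W[...,2]>.14)&(W[...,2]<.32)&(W[...,0]<.6)
P=W[m]
if len(P): q=np.median(P,0); o=np.linalg.inv(c["extrinsics"])[:3,3]; d=(q-o)/np.linalg.norm(q-o); print("knob",len(P),(q+.009*d).round(4))
E
python3 chk.py
```

```text
Traceback (most recent call last):
  File "chk.py", line 3, in <module>
    print(s["time"],p.round(4),"yaw",np.degrees(yaw(s)).round(1),"dir",(np.degrees(np.arctan2(d[1],d[0]))%360).round(2),"r",r.round(4),"gap",s["finger_gap"].round(3),s["ft_force"].round(1))
                                                                                                                                             ^^^^^^^^^^^^^^^^^^^^^
AttributeError: 'float' object has no attribute 'round'
```

Request:
{"fn": "carry_out", "kwargs": {
  "steps": [
    {"jaw": -0.7,"dx": -0.003,"dy": 0.0104,"dz": 0.0046,"turn": -0.265},
    {"jaw": -0.7,"dx": -0.0027,"dy": 0.0105,"dz": 0.0047,"turn": -0.265},
    {"jaw": -0.7,"dx": -0.0026,"dy": 0.0107,"dz": 0.0048,"turn": -0.265},
    {"jaw": -0.7,"dx": -0.0024,"dy": 0.0107,"dz": 0.0049,"turn": -0.265},
    {"jaw": -0.7,"dx": -0.0023,"dy": 0.0108,"dz": 0.005,"turn": -0.265},
    {"jaw": -0.7,"dx": -0.002,"dy": 0.0108,"dz": 0.0051,"turn": -0.265},
    {"jaw": -0.7,"dx": -0.0018,"dy": 0.011,"dz": 0.0052,"turn": -0.265},
    {"jaw": -0.7,"dx": -0.0016,"dy": 0.011,"dz": 0.0052,"turn": -0.265}
  ]
}}

```text
time: 12.95
position: [0.4695, 0.038, 0.1917]
ee_rot: [-3.132, -0.245, -0.004]
ft_force: [2.9, 1.6, 1.3]
finger_gap: 0.261
finger_force: 19.6
```

Request:
{"fn": "carry_out", "kwargs": {
  "steps": [
    {"jaw": -0.7,"dx": -0.0015,"dy": 0.0111,"dz": 0.0053,"turn": -0.265},
    {"jaw": -0.7,"dx": -0.0012,"dy": 0.0111,"dz": 0.0054,"turn": -0.265},
    {"jaw": -0.7,"dx": -0.001,"dy": 0.0111,"dz": 0.0054,"turn": -0.265},
    {"jaw": -0.7,"dx": -0.0008,"dy": 0.0113,"dz": 0.0054,"turn": -0.265},
    {"jaw": -0.7,"dx": -0.0006,"dy": 0.0112,"dz": 0.0055,"turn": -0.265},
    {"jaw": -0.7,"dx": -0.0004,"dy": 0.0112,"dz": 0.0055,"turn": -0.265},
    {"jaw": -0.7,"dx": -0.0002,"dy": 0.0113,"dz": 0.0055,"turn": -0.265},
    {"jaw": -0.7,"dx": 0,"dy": 0.0113,"dz": 0.0056,"turn": -0.265}
  ]
}}

```text
time: 13.95
position: [0.4888, -0.0486, 0.1481]
ee_rot: [-3.061, -0.705, -0.003]
ft_force: [2.1, 2.8, 1.6]
finger_gap: 0.263
finger_force: 19.8
```

Request:
{"fn": "carry_out", "kwargs": {
  "steps": [
    {"jaw": -0.7,"dx": 0,"dy": 0,"dz": 0,"turn": 0},
    {"jaw": -0.7,"dx": 0,"dy": 0,"dz": 0,"turn": 0}
  ]
}}

```text
time: 14.2
position: [0.4885, -0.0485, 0.1481]
ee_rot: [-3.063, -0.7, -0.002]
ft_force: [3.4, -0.5, -2.0]
finger_gap: 0.261
finger_force: 19.7
```

```bash
sed -i 's/s\["finger_gap"\].round(3)/s["finger_gap"]/' chk.py; cat >> chk.py <<'E'
def rim():
  for n in("top","side"):
    c=bot.camera(n); W=pts(c); im=c["color"].astype(int); save("e_"+n,c["color"])
    w=(im.min(-1)>120)&(im.max(-1)-im.min(-1)<40)&(np.hypot(W[...,0]-.5645,W[...,1]+.0125)<.075)&(W[...,2]>.11)&(W[...,2]<.25)
    P=W[w]
    if len(P)<20: print(n,"few");continue
    top=P
    A=np.c_[top[:,:2]-[.5645,-.0125],np.ones(len(top))]; keep=np.ones(len(top),bool)
    for _ in range(5):
        k=np.linalg.lstsq(A[keep],top[keep,2],rcond=None)[0]; e=top[:,2]-A@k; keep=e>-.004+0*e if _==0 else abs(e)<.005
    q=(top[keep,:2]*1000).astype(np.float32)
    print(n,keep.sum(),"plane",k.round(3),"circle",cv2.minEnclosingCircle(q),"ell",cv2.fitEllipse(cv2.convexHull(q)))
rim()
E
python3 chk.py
```

```text
14.2 [ 0.4885 -0.0485  0.1481] yaw 25.8 dir 205.35 r 0.3048 gap 0.26141953433464077 [ 3.4 -0.5 -2. ]
top 1121 plane [0.105 0.029 0.169] circle ((583.504638671875, -11.394452095031738), 54.48714065551758) ell ((586.6893310546875, -4.723888397216797), (84.21511840820312, 111.79830932617188), 162.61676025390625)
side 910 plane [ 0.044 -0.038  0.173] circle ((565.5252685546875, -12.920169830322266), 74.29779815673828) ell ((568.9083862304688, -13.118818283081055), (97.06166076660156, 141.43751525878906), 129.32823181152344)
```

Geometry is on target; let go and check unobstructed.

Request:
{"fn": "carry_out", "kwargs": {
  "steps": [
    {"jaw": -0.3,"dx": 0,"dy": 0,"dz": 0,"turn": 0},
    {"jaw": 0.1,"dx": 0,"dy": 0,"dz": 0,"turn": 0},
    {"jaw": 0.1,"dx": 0,"dy": 0,"dz": 0,"turn": 0},
    {"jaw": 0.1,"dx": 0,"dy": 0,"dz": -0.03,"turn": 0},
    {"jaw": 0.1,"dx": 0,"dy": 0,"dz": -0.05,"turn": 0},
    {"jaw": 0.1,"dx": -0.03,"dy": 0,"dz": -0.04,"turn": 0},
    {"jaw": 0.1,"dx": -0.03,"dy": 0.04,"dz": 0,"turn": 0},
    {"jaw": 0.1,"dx": 0,"dy": 0.06,"dz": 0,"turn": 0}
  ]
}}

```text
time: 15.35
position: [0.4753, -0.1652, 0.269]
ee_rot: [-3.061, -0.703, 0.003]
ft_force: [1.0, 0.9, 0.0]
finger_gap: 0.55
finger_force: 0.0
```

Request:
{"fn": "carry_out", "kwargs": {
  "steps": [
    {"jaw": 0.1,"dx": 0,"dy": 0.06,"dz": 0,"turn": 0},
    {"jaw": 0.1,"dx": 0,"dy": 0.06,"dz": 0,"turn": 0},
    {"jaw": 0.1,"dx": 0,"dy": 0.06,"dz": 0,"turn": 0},
    {"jaw": 0.1,"dx": 0,"dy": 0,"dz": 0,"turn": 0},
    {"jaw": 0.1,"dx": 0,"dy": 0,"dz": 0,"turn": 0}
  ]
}}

```text
time: 15.98
position: [0.5553, -0.326, 0.2676]
ee_rot: [-3.061, -0.7, 0.002]
ft_force: [0.4, 1.0, 0.7]
finger_gap: 0.552
finger_force: 0.0
```

```bash
python3 chk.py; python3 -c "
import cv2;a=cv2.imread('pics/e_top.png');b=cv2.imread('pics/e_side.png')
cv2.imwrite('pics/e.png',cv2.hconcat([cv2.resize(a[110:310,120:320],(400,400)),cv2.resize(b[80:280,170:370],(400,400))]))"
```

```text
15.975 [ 0.5553 -0.326   0.2676] yaw 25.8 dir 242.91 r 0.4583 gap 0.5518828501768768 [0.4 1.  0.7]
top 1898 plane [0.035 0.007 0.171] circle ((566.7003173828125, -14.88119888305664), 72.48462677001953) ell ((567.1102905273438, -11.983745574951172), (99.16487121582031, 143.115966796875), 115.06573486328125)
side 891 plane [ 0.065 -0.018  0.173] circle ((579.048828125, -12.0364990234375), 61.33705520629883) ell ((573.9724731445312, -9.68991470336914), (99.85589599609375, 123.2377700805664), 132.28399658203125)
```

View pics/e.png

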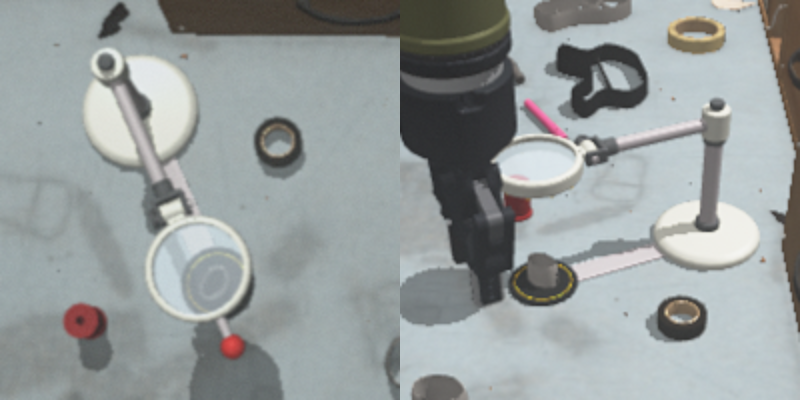

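The lens sits over the pad with the die visible through it, and the spool and tape are untouched. I'll check the tilt more carefully, with the rim only plus the knob height.

```bash
python3 - <<'E'
from h import *
c=bot.camera("top"); W=pts(c); im=c["color"].astype(int)
h=cv2.cvtColor(c["color"],cv2.COLOR_RGB2HSV)
m=((h[...,0]<6)|(h[...,0]>174))&(h[...,1]>150)&(h[...,2]>70)&(W[...,2]>.12)
P=W[m]; q=np.median(P,0); o=np.linalg.inv(c["extrinsics"])[:3,3]; d=(q-o)/np.linalg.norm(q-o); K=q+.0105*d; print("knob",len(P),K.round(4),P[:,2].max())
ctr=np.array([.5645,-.0125]); u=np.array([-.902,-.431])
w=(im.min(-1)>110)&(im.max(-1)-im.min(-1)<45)&(W[...,2]>.16)&(W[...,2]<.21)
for it in range(3):
    r=np.hypot(W[...,0]-ctr[0],W[...,1]-ctr[1]); s=(W[...,0]-ctr[0])*u[0]+(W[...,1]-ctr[1])*u[1]
    M=w&(r>.04)&(r<.056)&(s>-.042); P=W[M]; x=P[:,:2]-ctr
    k=np.linalg.lstsq(np.c_[x,np.ones(len(x))],P[:,2],rcond=None)[0]; e=P[:,2]-np.c_[x,np.ones(len(x))]@k; P=P[abs(e)<.004]; x=P[:,:2]-ctr
    k=np.linalg.lstsq(np.c_[x,np.ones(len(x))],P[:,2],rcond=None)[0]
    a=np.linalg.lstsq(np.c_[2*P[:,:2],np.ones(len(P))],(P[:,:2]**2).sum(1),rcond=None)[0]; ctr=a[:2]
print(len(P),"plane",k.round(4),"slope to knob",k[:2]@u,"centre",ctr.round(4),"r",np.sqrt(a[2]+a[:2]@a[:2]))
E
```

```text
knob 75 [ 0.4896 -0.0475  0.166 ] 0.18094733265737628
497 plane [-0.0309 -0.0327  0.1749] slope to knob 0.04194726599909659 centre [ 0.5614 -0.0149] r 0.046274074967084786
```

Lens centre is about 4 mm from the die, tilt is within ±0.04 rad by two independent measures, and everything is clear. Handing in.

```bash
python3 -c "
from rig import bot
print(bot.hand_in())"
```

```text
the job is handed in; nothing more can be done
None
```

I handed the job in at about 16 s, but no verdict came back: the die stands upright on the pad about 3 mm off its centre, the lens is about 4 mm off the die and level within about 0.04 rad, and the spool and tape looked untouched and the arm stayed well clear of the wax.

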